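# Arm the spray turntable with its key and hold the enabling plunger half-way

### The arm

A 6-joint arm with a two-finger parallel gripper is mounted at the origin on the work surface. World frame = base frame: x ahead of the robot, y to its left, z up, the work surface at z = 0. Lengths are in m, angles in rad, forces in N, time in s.
With the tool pointing down it reaches from about 0.35 to 0.85 m from the base axis. Payload 8.1 kg.
Tool frame: the origin (TCP) lies on the mounting face of the last link; the fingertips stand 186 mm ahead of it and the grasp point (between the pads) lies 167 mm ahead of it; z points along the fingers, y is the line along which they close (so a half turn about z gives the same grasp; the last joint's range is limited). The gripper opens to 93 mm and grips with 3 to 60 N. Pads are 15 mm wide; open, the fingers measure 128 mm over their backs; the gripper's body (75 mm by 188 mm) begins 65 mm behind the grasp point.
Start: joints at [1.065, 0.13, 1.488, -0, 1.523, -0.085], TCP at [0.245, 0.548, 0.405] pointing down, gripper open.
Joint ranges: [-2.96, 2.96], [-0.89, 2.26], [0.02, 2.5], [-1.34, 4.48], [0, 2.73], [-2.66, 2.66]. Speed limits (rad/s): [2.39, 2.39, 2.79, 3.14, 3.14, 3.14].

### API

Orientations are given as a rotation vector (axis times angle).
In Python, from plant import read_state, read_camera, camera_params, close_job gives the robot as it stands. The module is installed in compiled form; this text tells all that it offers.
- The arm moves only by the tool servo_tool, never from a script. Its argument "increments" is a list of rows, each an object with "slide": the shift along the tool's x, y, z in mm, a list of three; "dr": the turn, a rotation vector about the tool's x, y, z in rad, a list of three; "jaw": the closure, from 0 (fully open) to 1 (shut). In form: [{"slide": [x, y, z], "dr": [ax, ay, az], "jaw": jaw}, ...]. A call has 1 to 20 rows; each row is the pose to reach, as a shift and turn from the pose commanded when the call began, along the tool's axes at that moment; what a row does not reach only later rows make up. A row lasts 1/10 s, in which the tool goes at most 50 mm and 8.59 degrees, less where a joint would pass 70% of its speed; a pose out of reach is approached as far as the arm can. A call with a gripper value outside its range is refused whole. The fingers move at their own pace and stop on an object; "force" is the grip in N (left out, the last holds). Time passes only in rows, so rows that repeat a pose let the fingers close. It gives the time, the measured TCP pose, the force, the opening and the grip force at its end, in the units of the state.
- read_state(): the state, without advancing time (a new reading comes with each control period).
- read_camera(name): name is "scene" or "side" or "wrist"; returns (picture, depth): 384x512x3 uint8, red, green, blue; 384x512 float32, m along the optical axis (not along the pixel's ray), 0 where there is no reading.
- camera_params(name): a dict with "fx", "fy", "cx", "cy" (pixels), "rvec" (rotation vector, rad) and "tvec" (3), from world to camera coordinates, as OpenCV has them. Camera axes: x right, y down, z forward; pixel columns grow to the right and rows downward; lengths in m; the calibration is good to about 2 mm. A picture is of the moment at which its call begins: read the wrist's pose just before it. camera_params takes no time and is no camera call; for the wrist camera it gives the pose at the moment of the call.
- close_job(): hands the job in; it is judged then, once.
The state is a dict: "t": time; "q": joint angles; "dq": joint speeds; "joint_torque": joint torques, N m; "tool_pos": TCP position; "orientation": TCP orientation; "force": force on the tool from outside, world axes, zero at the start; "wrist_torque": the same for the moment, N m; "opening": finger opening in m; "gripper_force": force on a finger pad.
Only numpy, scipy, OpenCV 4.12 (cv2) and the standard library are available. Lean on these libraries where they do the work, as an engineer would, in place of code of your own. Each camera call takes 0.05 s, during which the arm holds its last target. There are 200 camera calls.

### The job

Take the red switch key from its wooden stand, push it fully home into the cylinder on the yellow box and turn it clockwise all the way from the red mark to the green one, leaving it there. Then press the blue plunger straight down with the fingers to the middle of its travel, about 12 mm, so that its top is level with the green stripe of the gauge beside it, and finish while still holding it there. Never push the plunger down to its stop, and leave the paint jar, the cup and the two cast creatures where they are.

Things in the scene. Friction and masses are not known exactly. Their poses are not given: they have to be found in the camera images.
- key_grip (a point): The loose switch key's red handle; the point is the centre of the handle. The key stands upright (z up). Handle 30 wide (x) x 10 thick (y) x 44 mm tall: pinch it across its thickness. Under it a steel collar 24 x 14 x 4 mm, then a flat blade 14 (x) x 6 (y) x 20 mm whose last 6 mm taper to 10 x 3. The blade's tip is 46 mm below this point and the collar's underside 26 mm below it. The blade fits the slot either way round (half turn). 30 to 55 g.
- stand_slot (a point): Fixed wooden key stand, a block 70 x 70 x 30 mm high; the point is the mouth of its slot, at the centre of its top face. At the start the key's blade is loosely in this slot, collar resting on the block, the key's x along the slot's x; the blade is 20 mm deep, so lift straight up by more than that.
- switch_slot (a point): Turning cylinder (54 mm across, light metal ring round a brass face, 28 mm tall) on top of a fixed yellow box 100 x 100 x 50 mm. The point is the mouth of its key slot, in the middle of its top face, 78 mm above the table; it turns with the cylinder. The slot is 16 mm long (along x) x 7.5 mm wide (y) x 22 mm deep, open upward. A seated key rests with its collar on the face, its handle's centre 26 mm above this point, key x along slot x.
- key_switch (a joint): Angle of the cylinder in rad: 0 is off (white pointer at the red mark), grows clockwise seen from above to the stop at 1.4, on (pointer at the green mark). Starts between 0 and 0.2. It stays where it is left (0.04 N m friction). The blade has some play in the slot, so the hand turns about 0.1 rad more than the cylinder.
- plunger_top (a point): Centre of the flat round top of the blue enabling plunger (head 46 mm across, 14 mm thick, on a 20 mm stem), on a fixed grey box 110 x 100 x 50 mm. Released, it is 92 mm above the table. A gauge plate 24 mm wide stands on the box, its middle 47 mm from the plunger's axis (towards this point's +x), its top 96 mm above the table; its green stripe reaches from 76 to 84 mm above the table, the red zone begins at 71 mm.
- plunger (a joint): How far the plunger is pressed straight down, in m: 0 released, 0.012 the middle, 0.024 the stop. A spring pushes back with 4 N at the top, 7.6 N in the middle and 11.2 N at the stop, and returns it when let go.
- creature_a: Rust-red and orange ribbed cast creature lying on the table, 115 x 48 mm, about 70 mm high; origin under its centre. Leave it alone.
- creature_b: Ochre-yellow ribbed cast creature of the same size; origin under its centre. Leave it alone.
- paint_jar: Red paint jar with yellow cap, 52 mm across, 65 mm high; origin under its centre. Leave it alone.
- mixing_cup: Clear open mixing cup, 56 mm across, 50 mm high; origin under its centre. Leave it alone.
Things that resemble listed ones, but are neither listed nor needed, are in the scene too. Of the things like the part that bears key_grip, leave any that is pink; of the rest the smaller one is meant.

How it is judged:
On the way, in this order (a step that is already met when the one before it is completed fails the run):
1. the key is fully home in the cylinder (z of key_grip in the frame of switch_slot between 0.02 and 0.03 m and horizontal distance between key_grip and switch_slot below 0.005 m and angle between key_grip's own z axis and vertical below 0.12 rad and angle between the x axis of key_grip and the x axis of switch_slot, either way round below 0.3 rad), for 0.2 s.
2. with the key home, the cylinder is turned to on (all of step 1 and value of joint key_switch above 1.15 rad), for 0.2 s.
3. the plunger is held in the middle of its travel (value of joint plunger between 0.008 and 0.016 m and contact force between the fingers and plunger above 2 N), for 0.5 s.
At the end, for the whole second after the job is handed in: The key is home in the cylinder (collar within 4 mm of the face, within 5 mm of the axis, upright), the cylinder is turned to at least 1.15 rad, and the fingers hold the plunger 8 to 16 mm down, pressing it with more than 2 N (all of step 2 and all of step 3); the arm keeps its last pose, push and grip.
It fails at once if the plunger is pushed down to its stop (beyond 21 mm) (value of joint plunger above 0.021 m).
It fails at once if the creature a is disturbed (moved more than 20 mm) (distance of creature_a from where it was at the start of the episode above 0.02 m).
It fails at once if the creature b is disturbed (moved more than 20 mm) (distance of creature_b from where it was at the start of the episode above 0.02 m).
It fails at once if the paint jar is disturbed (moved more than 20 mm) (distance of paint_jar from where it was at the start of the episode above 0.02 m).
It fails at once if the mixing cup is disturbed (moved more than 20 mm) (distance of mixing_cup from where it was at the start of the episode above 0.02 m).
It also fails if it takes over 58 s, if anything falls off the work surface, if the arm or the gripper's body presses on something with over 40 N, if the wrist force passes 120 N, or if a joint passes its speed limit or range.

## Working session

There is one attempt and no reset: what is moved stays moved. The work goes in short steps, Python scripts to look and compute and a tool call to move; the robot and the scene stay as the last step left them, time stands still between calls to the robot, and variables do not carry over. Pictures are saved under pics/ and viewed, at most 10 in all, crops included, and the job is handed in when it is done.

Besides the shell and the picture viewer there is one more tool, called after ">>>" as name(argument=value, ...), one argument or row to a line, values as JSON. servo_tool: Moves the arm, as the interface text tells. Its arguments: {"type":"object","properties":{"increments":{"type":"array"},"force":{"type":"number"}},"required":["increments"]}

```bash
mkdir -p pics; cat > h.py <<'E'
import numpy as np, cv2
from plant import *
R=lambda r: cv2.Rodrigues(np.array(r,float))[0]
def cam(n):
    p=camera_params(n); K=np.array([[p['fx'],0,p['cx']],[0,p['fy'],p['cy']],[0,0,1]])
    return K,R(p['rvec']),np.array(p['tvec'],float).ravel()
def pts(n,d):
    K,r,t=cam(n); v,u=np.mgrid[:384,:512]
    c=np.stack([(u-K[0,2])/K[0,0]*d,(v-K[1,2])/K[1,1]*d,d],-1)
    return (c-t)@r
def ray(n,u,v,z):
    K,r,t=cam(n); o=-r.T@t; d=r.T@np.linalg.inv(K)@[u,v,1]
    return o+d*(z-o[2])/d[2]
E
python3 - <<'E'
from h import *
ims=[]
for n in ['scene','side','wrist']:
    a,d=read_camera(n); np.savez(n+'0.npz',a=a,d=d,P=pts(n,d)); ims.append(a)
    print(n,-cam(n)[1].T@cam(n)[2])
for n,a in zip(['scene','side'],ims): cv2.imwrite(f'pics/{n}0.png',cv2.resize(a[:,:,::-1],(800,600)))
print(read_state())
E
```

```text
scene [1.01872635 0.02678381 0.75655577]
side [0.42752757 0.67261379 0.75188015]
wrist [0.17920013 0.57644416 0.38323189]
{'t': 0.15, 'q': array([ 1.06459397e+00,  1.30969856e-01,  1.48906258e+00, -9.57244426e-06,
        1.52299108e+00, -8.54239500e-02]), 'dq': array([-0.00050099, -0.00207776, -0.00452532, -0.00053119, -0.00030011,
       -0.00033775]), 'joint_torque': array([ 1.28406729e-03, -5.60472786e+01, -4.92336631e+01,  7.69472262e-02,
        3.04334331e-02, -1.32889727e-04]), 'tool_pos': array([0.2449874 , 0.54750355, 0.40392051]), 'orientation': array([-6.56005834e-01, -3.07192006e+00,  2.15407323e-03]), 'force': array([ 0.22279221, -0.80555598,  0.85023834]), 'wrist_torque': array([-0.03212447,  0.03416465,  0.04891925]), 'gripper_force': 0.0, 'opening': 0.09285999857404077}
```

View pics/scene0.png

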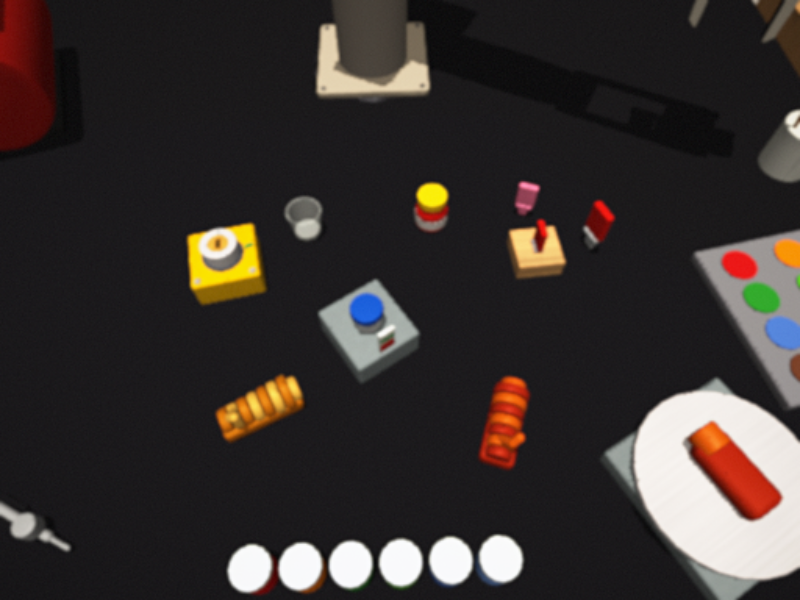

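View pics/side0.png

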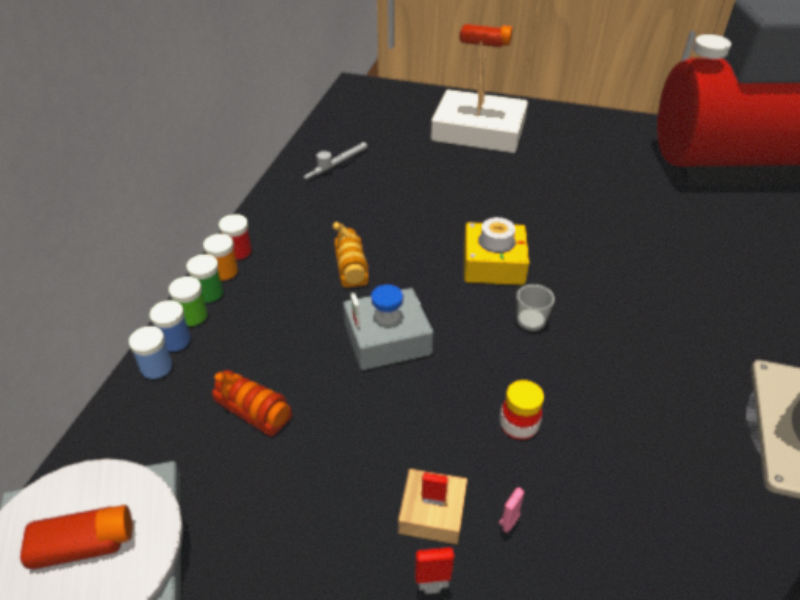

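The scene view shows the red key in the wooden stand at about (540,236). A larger red decoy stands at (598,222) and a pink one at (527,195). The yellow box with its cylinder is at (220,248), the grey box with the blue plunger at (367,310), the jar at (432,205) and the cup at (304,217).

```bash
python3 - <<'E'
from h import *
for n in ['scene','side']:
    f=np.load(n+'0.npz'); a,P=f['a'],f['P']; hsv=cv2.cvtColor(a,cv2.COLOR_RGB2HSV); H,S,V=[hsv[...,i].astype(int) for i in range(3)]
    z=P[...,2]; v,u=np.mgrid[:384,:512]
    def rep(name,m,box,zr):
        # box in 800 px
        s=1/1.5625; m=m&(u>box[0]*s)&(u<box[1]*s)&(v>box[2]*s)&(v<box[3]*s)&(z>zr[0])&(z<zr[1])
        p=P[m]; 
        if len(p)<5: print(n,name,len(p)); return
        r=cv2.minAreaRect(p[:,:2].astype(np.float32)*1000)
        print(n,name,len(p),'med',p.mean(0).round(4),'z',np.percentile(z[m],[5,50,95]).round(4),'rect',np.round(r[0]),np.round(r[1]),round(r[2],1))
    B={'scene':dict(st=(500,570,200,280),sw=(180,270,220,310),pl=(310,425,275,385),jar=(405,455,175,235),cup=(280,325,190,245),ca=(470,540,370,475),cb=(210,310,370,445),dec=(580,620,195,255),pink=(510,545,178,216)),
       'side':dict(st=(395,470,465,545),sw=(460,532,215,290),pl=(340,440,280,370),jar=(495,550,375,440),cup=(510,558,282,335),ca=(205,300,365,440),cb=(325,375,220,290),dec=(410,460,546,600),pink=(495,530,485,535))}[n]
    red=((H<8)|(H>172))&(S>150)&(V>80)
    rep('key',red,B['st'],(.05,.12))
    rep('stand',(H>8)&(H<25)&(V>90),B['st'],(.025,.035))
    rep('yellowtop',(H>20)&(H<32)&(S>150),B['sw'],(.044,.056))
    rep('cyltop',V>0,B['sw'],(.073,.083))
    rep('greytop',(S<80),B['pl'],(.044,.056))
    blue=(H>100)&(H<125)&(S>150)
    rep('plung',blue,B['pl'],(.086,.098))
    rep('gauge',~blue&(S<120),B['pl'],(.06,.1))
    for k in ['jar','cup','ca','cb','dec','pink']: rep(k,V>0,B[k],(.012,.15))
E
```

```text
scene key 86 med [0.5059 0.2473 0.0702] z [0.0535 0.0739 0.0782] rect [503. 248.] [30.  9.] 1.9
scene stand 611 med [0.5062 0.2471 0.0295] z [0.027  0.0296 0.0319] rect [502. 249.] [73. 71.] 5.3
scene yellowtop 866 med [ 0.5234 -0.2242  0.0495] z [0.0467 0.0497 0.052 ] rect [ 512. -228.] [101. 100.] 12.8
scene cyltop 363 med [ 0.5135 -0.2282  0.078 ] z [0.0754 0.0781 0.0804] rect [ 512. -229.] [54. 53.] 0.9
scene greytop 1554 med [ 0.643  -0.0131  0.0498] z [0.0473 0.0499 0.0521] rect [636. -11.] [110. 101.] 33.0
scene plung 309 med [ 0.6379 -0.0107  0.0918] z [0.0892 0.0919 0.0938] rect [637. -11.] [42. 43.] 61.9
scene gauge 121 med [0.668  0.0055 0.0862] z [0.0691 0.0889 0.097 ] rect [650.  -9.] [72. 36.] 30.3
scene jar 500 med [0.4307 0.0895 0.0483] z [0.016  0.0563 0.0659] rect [423.  90.] [49. 49.] 29.2
scene cup 419 med [ 0.4312 -0.1136  0.0343] z [0.015  0.0353 0.0506] rect [ 433. -113.] [54. 54.] 25.0
scene ca 1260 med [0.7813 0.1618 0.0393] z [0.0198 0.0411 0.0582] rect [775. 165.] [ 47. 111.] 71.9
scene cb 1217 med [ 0.7491 -0.153   0.0376] z [0.0175 0.0402 0.0508] rect [ 7
[... 834 characters left out ...]
] 31.1
side gauge 93 med [0.6572 0.0124 0.0795] z [0.0615 0.081  0.0981] rect [643.   4.] [72. 27.] 22.6
side jar 759 med [0.4182 0.1038 0.0498] z [0.0176 0.0571 0.0673] rect [419.  96.] [48. 50.] 39.8
side cup 507 med [ 0.4297 -0.1107  0.0352] z [0.0154 0.0363 0.0511] rect [ 430. -110.] [54. 54.] 44.1
side ca 1114 med [0.7645 0.1788 0.0373] z [0.0165 0.0398 0.0513] rect [772. 169.] [ 46. 112.] 71.8
side cb 606 med [ 0.7339 -0.1392  0.0386] z [0.0179 0.0412 0.0555] rect [ 715. -105.] [ 47. 217.] 25.8
side dec 578 med [0.4765 0.3493 0.0649] z [0.0305 0.0681 0.0891] rect [477. 346.] [39. 16.] 21.1
side pink 222 med [0.4081 0.2519 0.0522] z [0.0241 0.0576 0.0698] rect [407. 248.] [31. 13.] 62.4
```

```bash
cat >> h.py <<'E'
def goal(x,y,z,yy):
    "TCP target with tool pointing down and tool y axis at yaw yy (deg) -> slide mm, dr"
    s=read_state(); R0=R(s['orientation']); b=np.deg2rad(yy)
    ty=np.array([np.cos(b),np.sin(b),0]); tz=np.array([0,0,-1.]); G=np.stack([np.cross(ty,tz),ty,tz],1)
    print('slide',(R0.T@(np.array([x,y,z])-s['tool_pos'])*1000).round(1),'dr',cv2.Rodrigues(R0.T@G)[0].ravel().round(4),'q6',s['q'][5].round(2),'t',s['t'])
E
python3 - <<'E'
from h import *
goal(.501,.25,.36,94)
K,r,t=cam('wrist'); s=read_state(); R0=R(s['orientation'])
print(K, R0.T@(-r.T@t-s['tool_pos']), R0.T@r.T)
E
```

```text
slide [-355.2 -166.9   44.1] dr [-0.0014 -0.0005 -0.4906] q6 -0.09 t 0.15
[[280.89252016   0.         261.46265781]
 [  0.         280.89252016 189.81371384]
 [  0.           0.           1.        ]] [ 0.0718678  -0.00042648  0.02069734] [[-8.30885372e-04 -9.66617489e-01 -2.56222440e-01]
 [ 9.99999169e-01 -1.05581617e-03  7.40316496e-04]
 [-9.86126670e-04 -2.56221612e-01  9.66617563e-01]]
```

>>> servo_tool(
  increments=[
    {"slide": [-45,-21,6],"dr": [0,0,-0.06],"jaw": 0.2},
    {"slide": [-90,-42,11],"dr": [0,0,-0.12],"jaw": 0.2},
    {"slide": [-135,-63,17],"dr": [0,0,-0.18],"jaw": 0.2},
    {"slide": [-180,-84,22],"dr": [0,0,-0.25],"jaw": 0.2},
    {"slide": [-225,-105,28],"dr": [0,0,-0.31],"jaw": 0.2},
    {"slide": [-270,-126,33],"dr": [0,0,-0.37],"jaw": 0.2},
    {"slide": [-315,-147,39],"dr": [0,0,-0.43],"jaw": 0.2},
    {"slide": [-355,-167,44],"dr": [0,0,-0.49],"jaw": 0.2},
    {"slide": [-355,-167,44],"dr": [0,0,-0.49],"jaw": 0.2},
    {"slide": [-355,-167,44],"dr": [0,0,-0.49],"jaw": 0.2},
    {"slide": [-355,-167,44],"dr": [0,0,-0.49],"jaw": 0.2},
  ],
)

```text
t: 1.25
tool_pos: [0.5004, 0.2509, 0.3606]
orientation: [0.108, -3.139, -0.0]
force: [-0.6, 0.2, 0.5]
opening: 0.0745
gripper_force: 0.0
```

```bash
python3 - <<'E'
from h import *
s=read_state(); print(s['tool_pos'],s['dq'].round(3),s['opening'])
n='wrist'; a,d=read_camera(n); P=pts(n,d); np.savez('w1.npz',a=a,d=d,P=P)
cv2.imwrite('pics/w1.png',a[:,:,::-1])
hsv=cv2.cvtColor(a,cv2.COLOR_RGB2HSV); H,S,V=[hsv[...,i].astype(int) for i in range(3)]; z=P[...,2]
for nm,m in [('red',((H<8)|(H>172))&(S>150)&(V>80)&(z>.074)&(z<.083)&(abs(P[...,1]-.25)<.05)),('stand',(H>8)&(H<25)&(V>90)&(z>.024)&(z<.036))]:
    p=P[m]; print(nm,len(p),p.mean(0),cv2.minAreaRect(p[:,:2].astype(np.float32)*1000),np.argwhere(m).mean(0))
E
```

```text
[0.50036482 0.25092416 0.3606423 ] [ 0.02  -0.004 -0.002 -0.001 -0.001 -0.006] 0.07453969782397454
red 239 [0.49843805 0.25171716 0.077062  ] ((498.7229309082031, 252.08506774902344), (28.459239959716797, 7.868346214294434), 3.8270840644836426) [190.16736402 261.68200837]
stand 967 [0.51205049 0.23639847 0.02927472] ((531.6049194335938, 234.05331420898438), (342.3982849121094, 232.74887084960938), 15.895496368408203) [187.56566701 247.30403309]
```

View pics/w1.png

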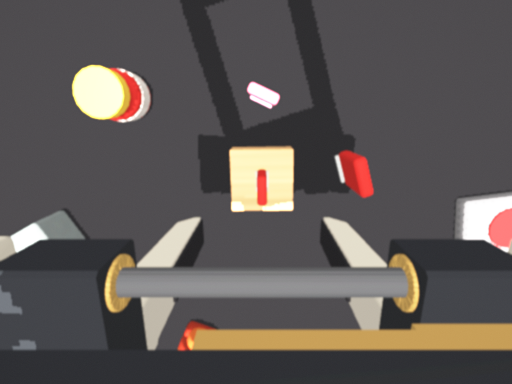

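The wrist view shows the key upright in the stand at (262,188), centred between the fingers and well aligned. The decoy is clear at (355,173).

>>> servo_tool(
  increments=[
    {"slide": [1,0.5,40],"dr": [0,0,0],"jaw": 0.4},
    {"slide": [1,0.5,80],"dr": [0,0,0],"jaw": 0.4},
    {"slide": [1,0.5,110],"dr": [0,0,0],"jaw": 0.4},
    {"slide": [1,0.5,128],"dr": [0,0,0],"jaw": 0.4},
    {"slide": [1,0.5,134],"dr": [0,0,0],"jaw": 0.4},
    {"slide": [1,0.5,134],"dr": [0,0,0],"jaw": 0.4},
    {"slide": [1,0.5,134],"dr": [0,0,0],"jaw": 0.4},
    {"slide": [1,0.5,134],"dr": [0,0,0],"jaw": 1},
    {"slide": [1,0.5,134],"dr": [0,0,0],"jaw": 1},
    {"slide": [1,0.5,134],"dr": [0,0,0],"jaw": 1},
    {"slide": [1,0.5,134],"dr": [0,0,0],"jaw": 1},
    {"slide": [1,0.5,134],"dr": [0,0,0],"jaw": 1},
    {"slide": [1,0.5,134],"dr": [0,0,0],"jaw": 1},
    {"slide": [1,0.5,134],"dr": [0,0,0],"jaw": 1},
  ],
  force=25,
)

```text
t: 2.7
tool_pos: [0.4999, 0.2506, 0.2267]
orientation: [0.109, -3.14, 0.0]
force: [-0.1, -0.4, 0.6]
opening: 0.0098
gripper_force: 25.0
```

```bash
python3 - <<'E'
from h import *
s=read_state(); print(s['tool_pos'],s['dq'].round(3),s['opening'],s['gripper_force'],s['force'])
E
```

```text
[0.49986054 0.25061751 0.22671355] [ 0.001 -0.    -0.002  0.    -0.001  0.001] 0.00983930069758247 25.000081658363342 [-0.10490401 -0.37367027  0.636662  ]
```

>>> servo_tool(
  increments=[
    {"slide": [0,0,-20],"dr": [0,0,0],"jaw": 1},
    {"slide": [0,0,-50],"dr": [0,0,0],"jaw": 1},
    {"slide": [0,0,-90],"dr": [0,0,0],"jaw": 1},
    {"slide": [0,0,-133],"dr": [0,0,0],"jaw": 1},
    {"slide": [0,0,-133],"dr": [0,0,0],"jaw": 1},
  ],
)

```text
t: 3.2
tool_pos: [0.5016, 0.2514, 0.3673]
orientation: [-0.108, 3.129, 0.006]
force: [0.2, 0.6, 1.2]
opening: 0.0097
gripper_force: 25.0
```

```bash
python3 - <<'E'
from h import *
goal(.57,-.227,.36,97)
print(read_state()['opening'])
E
```

```text
slide [ -35.  -482.     6.1] dr [ 0.0031  0.011  -0.053 ] q6 -1.27 t 3.2
0.0096878810931828
```

>>> servo_tool(
  increments=[
    {"slide": [-3,-40,0],"dr": [0,0,0],"jaw": 1},
    {"slide": [-6,-80,0],"dr": [0,0,0],"jaw": 1},
    {"slide": [-9,-120,0],"dr": [0,0,0],"jaw": 1},
    {"slide": [-12,-160,0],"dr": [0,0,-0.01],"jaw": 1},
    {"slide": [-15,-200,0],"dr": [0,0,-0.02],"jaw": 1},
    {"slide": [-18,-240,0],"dr": [0,0,-0.02],"jaw": 1},
    {"slide": [-21,-280,0],"dr": [0,0,-0.03],"jaw": 1},
    {"slide": [-24,-320,0],"dr": [0,0,-0.03],"jaw": 1},
    {"slide": [-27,-360,0],"dr": [0,0,-0.04],"jaw": 1},
    {"slide": [-30,-400,0],"dr": [0,0,-0.04],"jaw": 1},
    {"slide": [-33,-440,0],"dr": [0,0,-0.05],"jaw": 1},
    {"slide": [-36,-482,0],"dr": [0,0,-0.05],"jaw": 1},
    {"slide": [-36,-482,0],"dr": [0,0,-0.05],"jaw": 1},
    {"slide": [-36,-482,0],"dr": [0,0,-0.05],"jaw": 1},
    {"slide": [-36,-482,0],"dr": [0,0,-0.05],"jaw": 1},
    {"slide": [-36,-482,0],"dr": [0,0,-0.05],"jaw": 1},
    {"slide": [-36,-482,0],"dr": [0,0,-0.05],"jaw": 1},
  ],
)

```text
t: 4.9
tool_pos: [0.5692, -0.2265, 0.3598]
orientation: [-0.19, 3.136, 0.0]
force: [0.7, 0.1, -0.9]
opening: 0.0097
gripper_force: 25.0
```

```bash
python3 - <<'E'
from h import *
s=read_state(); print(s['t'],s['tool_pos'],s['dq'].round(3),s['opening'],s['q'][5])
n='wrist'; a,d=read_camera(n); P=pts(n,d); np.savez('w2.npz',a=a,d=d,P=P)
z=P[...,2]; m=(z>.074)&(z<.083)&(np.hypot(P[...,0]-.51,P[...,1]+.227)<.04)
p=P[m]; c,r=cv2.minEnclosingCircle(p[:,:2].astype(np.float32)); print(len(p),c,r,cv2.minAreaRect(p[:,:2].astype(np.float32)))
v,u=np.argwhere(m).mean(0).astype(int); print(u,v)
cv2.imwrite('pics/w2.png',cv2.hconcat([a[:,:,::-1][max(0,v-90):v+90,max(0,u-90):u+90]]*1))
cv2.imwrite('pics/w2.png',cv2.resize(a[:,:,::-1][max(0,v-75):v+75,max(0,u-100):u+100],(800,600),interpolation=2)); print(max(0,v-75),max(0,u-100))
E
```

```text
4.9 [ 0.56921046 -0.22654051  0.3598228 ] [-0.003 -0.001 -0.005  0.     0.    -0.002] 0.009665563109121285 -2.1540034780152193
2588 (0.5095700025558472, -0.2272823601961136) 0.027046797797083855 ((0.5093896985054016, -0.2270272672176361), (0.05299804359674454, 0.05236658826470375), 5.71318244934082)
268 128
53 168
```

View pics/w2.png

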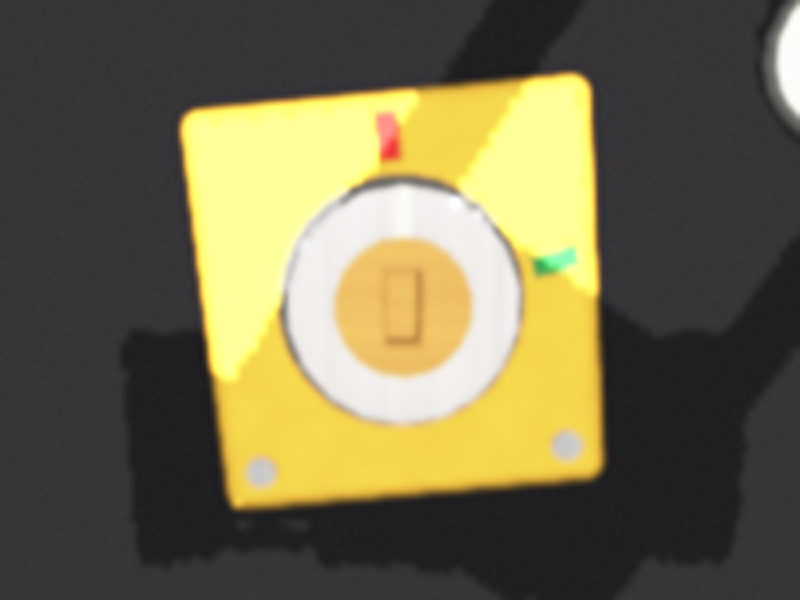

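The crop shows the slot at about (403,306), with its long side along the image vertical. The pointer is near the red mark, so the tool yaw already fits to within a degree or two.

```bash
python3 - <<'E'
from h import *
for u,v in [(403,306),(403,267),(403,343),(403,303),(404.5,195)]: print(ray('wrist',168+u/4,53+v/4,.078).round(4))
goal(.5107,-.228,.305,96.5)
E
```

```text
[ 0.5095 -0.2269  0.078 ]
[ 0.501 -0.228  0.078]
[ 0.5177 -0.2259  0.078 ]
[ 0.5088 -0.227   0.078 ]
[ 0.4855 -0.2296  0.078 ]
slide [58.3  5.8 54.9] dr [-0.0001  0.0002  0.0071] q6 -2.15 t 4.95
```

>>> servo_tool(
  increments=[
    {"slide": [20,2,15],"dr": [0,0,0],"jaw": 1},
    {"slide": [40,4,30],"dr": [0,0,0],"jaw": 1},
    {"slide": [58,6,45],"dr": [0,0,0],"jaw": 1},
    {"slide": [58,6,55],"dr": [0,0,0],"jaw": 1},
    {"slide": [58,6,55],"dr": [0,0,0],"jaw": 1},
    {"slide": [58,6,55],"dr": [0,0,0],"jaw": 1},
    {"slide": [58,6,55],"dr": [0,0,0],"jaw": 1},
    {"slide": [58,6,55],"dr": [0,0,0],"jaw": 1},
  ],
)

```text
t: 5.75
tool_pos: [0.5116, -0.2287, 0.3057]
orientation: [-0.188, 3.135, -0.001]
force: [-1.0, -0.1, -0.2]
opening: 0.0099
gripper_force: 25.0
```

```bash
python3 - <<'E'
from h import *
s=read_state(); print(s['tool_pos'],s['dq'].round(3),s['opening'],s['force'])
a,_=read_camera('side'); b,_=read_camera('scene')
A=cv2.resize(a[120:195,285:355,::-1],(400,428),interpolation=2); B=cv2.resize(b[120:195,110:180,::-1],(400,428),interpolation=2)
cv2.imwrite('pics/p3.png',cv2.hconcat([A,B]))
E
```

```text
[ 0.51161109 -0.22872167  0.30569188] [-0.001 -0.001  0.009 -0.    -0.001 -0.   ] 0.009903253590934044 [-1.04146546 -0.05460907 -0.24484802]
```

View pics/p3.png

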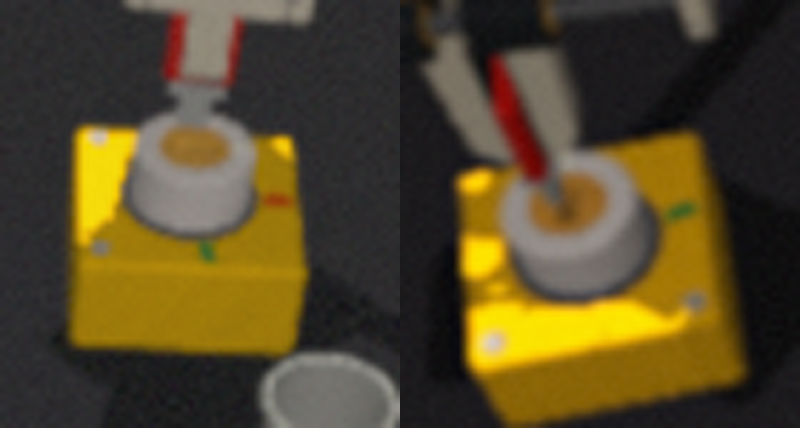

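The key hangs upright and centred above the brass slot in both views, so I lower it gently while watching the force.

>>> servo_tool(
  increments=[
    {"slide": [1,0,5],"dr": [0,0,0],"jaw": 1},
    {"slide": [1,0,9],"dr": [0,0,0],"jaw": 1},
    {"slide": [1,0,12],"dr": [0,0,0],"jaw": 1},
    {"slide": [1,0,14],"dr": [0,0,0],"jaw": 1},
    {"slide": [1,0,16],"dr": [0,0,0],"jaw": 1},
    {"slide": [1,0,16],"dr": [0,0,0],"jaw": 1},
    {"slide": [1,0,16],"dr": [0,0,0],"jaw": 1},
  ],
)

```text
t: 6.55
tool_pos: [0.5097, -0.2285, 0.2884]
orientation: [0.187, -3.135, -0.001]
force: [-0.6, 2.0, -1.9]
opening: 0.0097
gripper_force: 25.0
```

>>> servo_tool(
  increments=[
    {"slide": [0,0.5,2],"dr": [0,0,0],"jaw": 1},
    {"slide": [0,0.7,5],"dr": [0,0,0],"jaw": 1},
    {"slide": [0,0.7,8],"dr": [0,0,0],"jaw": 1},
    {"slide": [0,0.7,10],"dr": [0,0,0],"jaw": 1},
    {"slide": [0,0.7,12],"dr": [0,0,0],"jaw": 1},
    {"slide": [0,0.7,13],"dr": [0,0,0],"jaw": 1},
    {"slide": [0,0.7,13],"dr": [0,0,0],"jaw": 1},
    {"slide": [0,0.7,13],"dr": [0,0,0],"jaw": 1},
  ],
)

```text
t: 7.35
tool_pos: [0.5097, -0.2281, 0.2757]
orientation: [0.187, -3.136, 0.0]
force: [0.4, 1.3, -0.0]
opening: 0.0096
gripper_force: 25.0
```

>>> servo_tool(
  increments=[
    {"slide": [0,0,1],"dr": [0,0,0],"jaw": 1},
    {"slide": [0,0,2],"dr": [0,0,0],"jaw": 1},
    {"slide": [0,0,2.5],"dr": [0,0,0],"jaw": 1},
    {"slide": [0,0,2.5],"dr": [0,0,0],"jaw": 1},
    {"slide": [0,0,2.5],"dr": [0,0,0],"jaw": 1},
    {"slide": [0,0,2.5],"dr": [0,0,0],"jaw": 1},
  ],
)

```text
t: 7.95
tool_pos: [0.5099, -0.2281, 0.2747]
orientation: [-0.187, 3.135, -0.001]
force: [-4.3, 3.2, 10.9]
opening: 0.01
gripper_force: 25.0
```

Seated at the expected height with about 11 N. Next I turn it clockwise, which is +z about the tool.

>>> servo_tool(
  increments=[
    {"slide": [0,0,-1],"dr": [0,0,0.08],"jaw": 1},
    {"slide": [0,0,-1],"dr": [0,0,0.18],"jaw": 1},
    {"slide": [0,0,-1],"dr": [0,0,0.28],"jaw": 1},
    {"slide": [0,0,-1],"dr": [0,0,0.38],"jaw": 1},
    {"slide": [0,0,-1],"dr": [0,0,0.48],"jaw": 1},
    {"slide": [0,0,-1],"dr": [0,0,0.58],"jaw": 1},
    {"slide": [0,0,-1],"dr": [0,0,0.68],"jaw": 1},
    {"slide": [0,0,-1],"dr": [0,0,0.7],"jaw": 1},
  ],
  force=35,
)

```text
t: 8.75
tool_pos: [0.51, -0.2275, 0.2748]
orientation: [0.905, 3.008, 0.002]
force: [-0.7, 4.6, 4.2]
opening: 0.01
gripper_force: 35.0
```

```bash
python3 - <<'E'
from h import *
s=read_state(); print(s['force'],s['wrist_torque'],s['q'][5],s['tool_pos'])
E
```

```text
[-0.69133972  4.56233067  4.2470532 ] [1.03914389 0.16225777 0.06551396] -1.498861035502571 [ 0.50997627 -0.22750391  0.27479438]
```

>>> servo_tool(
  increments=[
    {"slide": [0,0,0],"dr": [0,0,0.1],"jaw": 1},
    {"slide": [0,0,0],"dr": [0,0,0.2],"jaw": 1},
    {"slide": [0,0,0],"dr": [0,0,0.3],"jaw": 1},
    {"slide": [0,0,0],"dr": [0,0,0.4],"jaw": 1},
    {"slide": [0,0,0],"dr": [0,0,0.5],"jaw": 1},
    {"slide": [0,0,0],"dr": [0,0,0.6],"jaw": 1},
    {"slide": [0,0,0],"dr": [0,0,0.68],"jaw": 1},
    {"slide": [0,0,0],"dr": [0,0,0.73],"jaw": 1},
    {"slide": [0,0,0],"dr": [0,0,0.73],"jaw": 1},
    {"slide": [0,0,0],"dr": [0,0,0.73],"jaw": 1},
    {"slide": [0,0,0],"dr": [0,0,0.73],"jaw": 1},
  ],
)

```text
t: 9.85
tool_pos: [0.5103, -0.2273, 0.2748]
orientation: [1.914, 2.491, 0.003]
force: [1.0, 5.8, 3.5]
opening: 0.0097
gripper_force: 35.0
```

```bash
python3 - <<'E'
from h import *
s=read_state(); print(s['force'],s['wrist_torque'],s['q'][5],s['tool_pos'])
a,_=read_camera('wrist'); b,_=read_camera('scene')
B=cv2.resize(b[120:195,110:180,::-1],(400,428),interpolation=2); A=cv2.resize(a[:,:,::-1],(400,300))
A=cv2.copyMakeBorder(A,0,128,0,0,0); cv2.imwrite('pics/p4.png',cv2.hconcat([A,B]))
E
```

```text
[0.96469598 5.8182294  3.54294063] [ 1.1958629  -0.16535311  0.01974513] -0.7725446660089781 [ 0.51025063 -0.22725727  0.27481325]
```

View pics/p4.png

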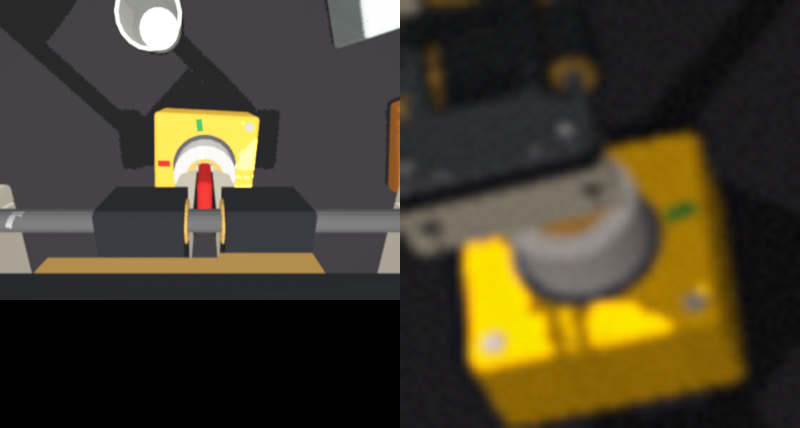

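The wrist view shows the key seated and the pointer side turned towards the green mark. I add a little more turn, hold, release and lift.

>>> servo_tool(
  increments=[
    {"slide": [0,0,0],"dr": [0,0,0.04],"jaw": 1},
    {"slide": [0,0,0],"dr": [0,0,0.07],"jaw": 1},
    {"slide": [0,0,0],"dr": [0,0,0.07],"jaw": 1},
    {"slide": [0,0,0],"dr": [0,0,0.07],"jaw": 1},
    {"slide": [0,0,0],"dr": [0,0,0.07],"jaw": 1},
  ],
)

```text
t: 10.45
tool_pos: [0.5103, -0.2272, 0.2748]
orientation: [2.0, 2.423, 0.004]
force: [2.1, 7.0, 2.9]
opening: 0.0097
gripper_force: 35.0
```

```bash
python3 - <<'E'
from h import *
s=read_state(); print(s['force'],s['wrist_torque'],s['q'][5],s['tool_pos'])
E
```

```text
[2.11491102 7.02016511 2.89703982] [ 1.30432078 -0.30360055  0.25622321] -0.7027486959634405 [ 0.51031495 -0.22715786  0.27479874]
```

>>> servo_tool(
  increments=[
    {"slide": [0,0,0],"dr": [0,0,0],"jaw": 0.7},
    {"slide": [0,0,0],"dr": [0,0,0],"jaw": 0.6},
    {"slide": [0,0,0],"dr": [0,0,0],"jaw": 0.5},
    {"slide": [0,0,0],"dr": [0,0,0],"jaw": 0.5},
    {"slide": [0,0,0],"dr": [0,0,0],"jaw": 0.5},
    {"slide": [0,0,0],"dr": [0,0,0],"jaw": 0.5},
    {"slide": [0,0,-10],"dr": [0,0,0],"jaw": 0.5},
    {"slide": [0,0,-30],"dr": [0,0,0],"jaw": 0.5},
    {"slide": [0,0,-60],"dr": [0,0,0],"jaw": 0.5},
    {"slide": [0,0,-90],"dr": [0,0,0],"jaw": 0.5},
    {"slide": [0,0,-90],"dr": [0,0,0],"jaw": 0.5},
    {"slide": [0,0,-90],"dr": [0,0,0],"jaw": 0.5},
    {"slide": [0,0,-90],"dr": [0,0,0],"jaw": 0.5},
  ],
)

```text
t: 11.75
tool_pos: [0.5094, -0.2279, 0.3635]
orientation: [-2.0, -2.421, 0.0]
force: [-0.5, -0.7, 0.3]
opening: 0.0466
gripper_force: 0.0
```

```bash
python3 - <<'E'
from h import *
s=read_state(); print(s['tool_pos'],s['opening'],s['force'])
goal(.56,-.19,.365,33+90-0)
a,_=read_camera('wrist'); b,_=read_camera('side')
B=cv2.resize(b[120:195,285:355,::-1],(400,428),interpolation=2); A=cv2.resize(a[:,:,::-1],(400,300))
A=cv2.copyMakeBorder(A,0,128,0,0,0); cv2.imwrite('pics/p5.png',cv2.hconcat([A,B]))
E
```

```text
[ 0.50943521 -0.22791063  0.36350081] 0.04656325598615702 [-0.47883144 -0.73043477  0.2877289 ]
slide [27.7 56.8 -1.5] dr [ 1.0000e-04 -1.5000e-03 -1.9568e+00] q6 -0.7 t 11.75
```

View pics/p5.png

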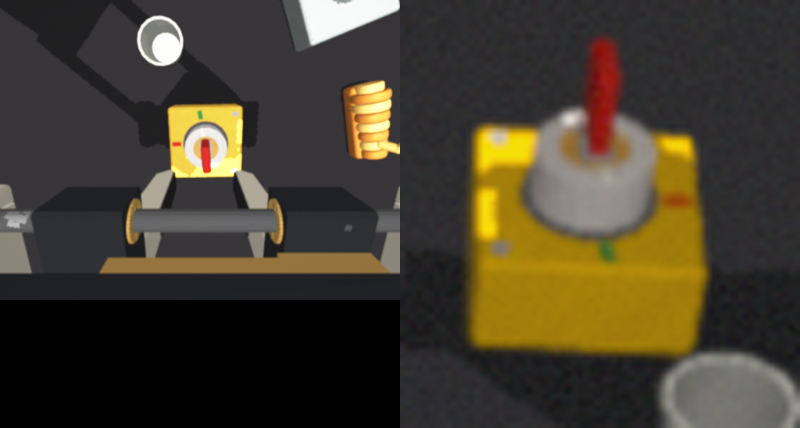

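The key stands upright and seated with the handle aligned to the green mark, and the 0.26 N m torque shows it reached the stop. Next I move above the plunger with the jaws shut.

```bash
python3 - <<'E'
from h import *
goal(.635,-.009,.363,-57)
E
```

```text
slide [ 1.912e+02  1.647e+02 -1.000e-01] dr [-2.5000e-03 -2.0000e-04  1.1849e+00] q6 -0.7 t 11.85
```

>>> servo_tool(
  increments=[
    {"slide": [25,22,0],"dr": [0,0,0.12],"jaw": 1},
    {"slide": [50,43,0],"dr": [0,0,0.24],"jaw": 1},
    {"slide": [75,65,0],"dr": [0,0,0.36],"jaw": 1},
    {"slide": [100,86,0],"dr": [0,0,0.48],"jaw": 1},
    {"slide": [125,108,0],"dr": [0,0,0.6],"jaw": 1},
    {"slide": [150,130,0],"dr": [0,0,0.72],"jaw": 1},
    {"slide": [175,151,0],"dr": [0,0,0.84],"jaw": 1},
    {"slide": [191,165,0],"dr": [0,0,0.96],"jaw": 1},
    {"slide": [191,165,0],"dr": [0,0,1.08],"jaw": 1},
    {"slide": [191,165,0],"dr": [0,0,1.18],"jaw": 1},
    {"slide": [191,165,0],"dr": [0,0,1.18],"jaw": 1},
    {"slide": [191,165,0],"dr": [0,0,1.18],"jaw": 1},
    {"slide": [191,165,0],"dr": [0,0,1.18],"jaw": 1},
  ],
  force=15,
)

```text
t: 13.15
tool_pos: [0.6355, -0.0095, 0.3638]
orientation: [-3.009, -0.903, 0.001]
force: [0.1, 0.2, -0.2]
opening: 0.0002
gripper_force: 0.0
```

```bash
python3 - <<'E'
from h import *
s=read_state(); print(s['tool_pos'],s['opening'],s['force'])
n='wrist'; a,d=read_camera(n); P=pts(n,d); hsv=cv2.cvtColor(a,cv2.COLOR_RGB2HSV); H,S=hsv[...,0],hsv[...,1]
m=(H>100)&(H<125)&(S>150)&(abs(P[...,2]-.092)<.005); p=P[m]; print(len(p),p[:,2].mean(),cv2.minEnclosingCircle(p[:,:2].astype(np.float32)),cv2.minAreaRect(p[:,:2].astype(np.float32)))
goal(.635,-.009,.29,-57)
E
```

```text
[ 0.6355292  -0.00953231  0.36375977] 0.0002037059853590477 [ 0.07536461  0.20090136 -0.18571831]
1660 0.09133361295089443 ((0.6342734098434448, -0.009125075303018093), 0.022039253264665604) ((0.6343044638633728, -0.009431879967451096), (0.04364066198468208, 0.0421711690723896), 33.425785064697266)
slide [-0.1 -0.7 74. ] dr [-0.0003  0.0004  0.0064] q6 0.89 t 13.2
```

Confirmed at (0.634, -0.009) and the tool is centred. Descend to 5 mm above the plunger, then press in stages.

>>> servo_tool(
  increments=[
    {"slide": [0,-0.5,30],"dr": [0,0,0],"jaw": 1},
    {"slide": [0,-0.5,60],"dr": [0,0,0],"jaw": 1},
    {"slide": [0,-0.5,75],"dr": [0,0,0],"jaw": 1},
    {"slide": [0,-0.5,80],"dr": [0,0,0],"jaw": 1},
    {"slide": [0,-0.5,80],"dr": [0,0,0],"jaw": 1},
    {"slide": [0,-0.5,80],"dr": [0,0,0],"jaw": 1},
  ],
)

```text
t: 13.8
tool_pos: [0.636, -0.009, 0.2859]
orientation: [3.009, 0.9, 0.003]
force: [-0.0, -0.1, -0.1]
opening: 0.0004
gripper_force: 0.0
```

>>> servo_tool(
  increments=[
    {"slide": [0,0,3],"dr": [0,0,0],"jaw": 1},
    {"slide": [0,0,6],"dr": [0,0,0],"jaw": 1},
    {"slide": [0,0,9],"dr": [0,0,0],"jaw": 1},
    {"slide": [0,0,11],"dr": [0,0,0],"jaw": 1},
    {"slide": [0,0,11],"dr": [0,0,0],"jaw": 1},
    {"slide": [0,0,11],"dr": [0,0,0],"jaw": 1},
  ],
)

```text
t: 14.4
tool_pos: [0.6358, -0.009, 0.274]
orientation: [3.009, 0.899, 0.002]
force: [1.0, 0.3, 4.8]
opening: 0.0004
gripper_force: 2.5
```

>>> servo_tool(
  increments=[
    {"slide": [0,0,2],"dr": [0,0,0],"jaw": 1},
    {"slide": [0,0,4],"dr": [0,0,0],"jaw": 1},
    {"slide": [0,0,6],"dr": [0,0,0],"jaw": 1},
    {"slide": [0,0,8],"dr": [0,0,0],"jaw": 1},
    {"slide": [0,0,8],"dr": [0,0,0],"jaw": 1},
    {"slide": [0,0,8],"dr": [0,0,0],"jaw": 1},
    {"slide": [0,0,8],"dr": [0,0,0],"jaw": 1},
    {"slide": [0,0,8],"dr": [0,0,0],"jaw": 1},
    {"slide": [0,0,8],"dr": [0,0,0],"jaw": 1},
    {"slide": [0,0,8],"dr": [0,0,0],"jaw": 1},
    {"slide": [0,0,8],"dr": [0,0,0],"jaw": 1},
    {"slide": [0,0,8],"dr": [0,0,0],"jaw": 1},
  ],
)

```text
t: 15.6
tool_pos: [0.6358, -0.0089, 0.2663]
orientation: [3.009, 0.899, 0.002]
force: [1.3, 0.2, 6.2]
opening: 0.0005
gripper_force: 3.6
```

```bash
python3 - <<'E'
from h import *
n='side'; a,d=read_camera(n); P=pts(n,d); hsv=cv2.cvtColor(a,cv2.COLOR_RGB2HSV); H,S=hsv[...,0],hsv[...,1]
m=(H>100)&(H<125)&(S>150)&(np.hypot(P[...,0]-.633,P[...,1]+.007)<.03)&(P[...,2]>.055); z=P[...,2][m]; print(len(z),np.percentile(z,[5,50,80,95]))
A=cv2.resize(a[170:240,210:290,::-1],(400,350),interpolation=2); B=cv2.resize(a[120:190,280:360,::-1],(400,350),interpolation=2)
cv2.imwrite('pics/p6.png',cv2.hconcat([A,B]))
s=read_state(); print(s['tool_pos'],s['force'],s['t'])
E
```

```text
142 [0.0705467  0.07937784 0.08086613 0.08236982]
[ 0.63584844 -0.00894436  0.26631021] [0.70116461 0.4895728  6.93479517] 15.65
```

View pics/p6.png

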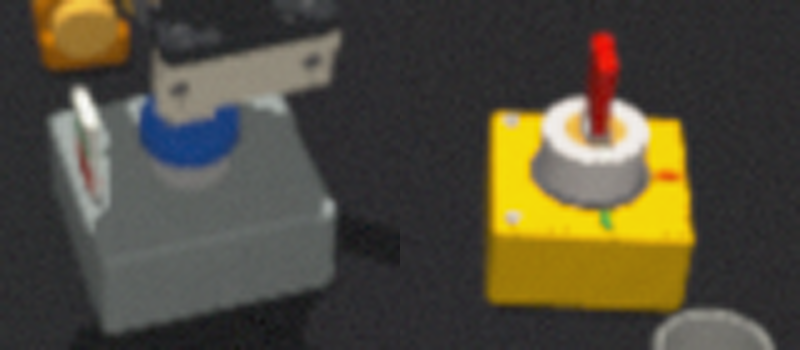

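The fingers hold the plunger with its top at about 80 mm and roughly 7 N. The key is still home at on.

```bash
python3 -c "from plant import close_job; print(close_job())"
```

```text
the job is handed in; nothing more can be done
None
```

I handed the job in with the key fully home and turned clockwise to its stop, and the fingers holding the plunger about 12 mm down at roughly 7 N; the judge's verdict was not shown.

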